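# Hold the train case's lid at 60 degrees for its stays to be screwed on

## Task

I am about to screw the stays onto the wooden train case, and its lid, which has nothing to keep it up yet, must be held for me. Take the little shunter off the lid, stand it on its wheels in the open tray and let go of it; then raise the lid, which has a steel bow handle, to 60 degrees from closed (5 degrees either way will do) and keep it there: finish with the gripper still holding the lid at that angle. Leave the other things on the table where they are, and do not tip the shunter over.

Things in the scene. Friction and masses are not known exactly. Their poses are not given: they have to be found in the camera images.
- case: Plywood case for model trains, fixed: 220 (its x) x 290 (its y) x 110 mm high without lid. Origin: centre of its underside. Its x points level from the front (handle side) to the back (hinge side), z up. The lid is a board of the same outline, 10 mm thick, closed from z 110 to 120 mm, hinged along the back top edge; it rises at the front and swings up and back, away from the robot.
- lid_angle (a joint): Angle of the lid in rad: 0 closed, grows as it opens, stop at 1.85; 60 degrees is 1.047. It turns freely about the case's y axis through the hinge line; let go below about 80 degrees it falls shut. It weighs 0.4 to 0.65 kg with its handle: 2 to 4.5 N up at the handle raises it.
- lid: The lid with its steel handle. Origin: middle of the hinge line, at the lid's underside: x +110, y 0, z 110 mm in the case's frame. Its axes are parallel to the case's when closed and turn about y by the lid's angle as it opens; the board reaches 220 mm along its -x, 145 mm to each side along y, 10 mm up along z.
- pull_grip (a point): Middle of the bar of the lid's steel bow handle: a round bar 10 mm thick along the lid's y, on two legs 118 mm apart inside, its centre 42 mm above the lid's top. In the lid's frame this point is x -195, y 0, z +52 mm (lid closed: x -85, y 0, z 162 mm in the case's frame); it goes round the hinge line with the lid. The lid's front edge is 25 mm in front of the bar.
- shunter: Model centre-cab diesel shunter, 0.17 to 0.33 kg, on its wheels on the closed lid behind the handle: 120 mm long over the buffers (its x), 32 wide (its y), 54 high. Origin: middle of its underside, at wheel bottom. The flat-sided cab in the middle is 34 long and 32 wide, sides 12 to 54 mm up; the bonnets at both ends are 26 wide, 37 high. Centre of mass under the cab. Wheels do not turn.
- tray: Open wooden tray lined with felt, fixed to the table: 120 (its x) x 220 (its y) x 16 mm, walls 8 mm thick, inside 104 x 204 mm, floor 6 mm above the table. Origin: centre of its underside. The shunter stands in it best lengthwise, along the tray's y.
- screwdriver: Screwdriver lying on the table, 120 mm long; leave alone.
- stay: Loose brass lid stay, a flat strip 168 x 18 x 7 mm lying in front of the case; leave alone.
- screw_jar: Small glass jar of screws, 36 mm across, 45 mm high; leave alone.
- wagon: Open goods wagon, 90 x 32 x 36 mm, standing behind the tray; leave alone.
- fir: Model fir tree, 130 mm high, 68 mm across, beside the tray; leave alone.
- cottage: Model cottage, 60 x 75 mm, about 80 mm high, in front of the tray; leave alone.

How it is judged:
On the way, in this order (a step that is already met when the one before it is completed fails the run):
1. the shunter stands on its wheels in the tray, let go, while the lid is still shut (x of shunter in the frame of tray between -0.045 and 0.045 m and y of shunter in the frame of tray between -0.085 and 0.085 m and z of shunter in the frame of tray below 0.01 m and angle between shunter's own z axis and vertical below 0.1 rad and contact force between shunter and the fingers below 0.05 N and linear speed of shunter below 0.02 m/s and value of joint lid_angle below 0.1 rad), for 0.2 s.
2. the lid is at 60 degrees, held by the fingers (value of joint lid_angle between 0.96 and 1.134 rad and contact force between lid and the fingers above 0.5 N), for 0.3 s.
At the end, for the whole second after the job is handed in: The lid stands still at 60 degrees, within 5 degrees, with the gripper's fingers still holding it and no loose thing touching the case or lid; the shunter stands on its wheels on the floor of the tray, inside its walls (all of step 2 and velocity of joint lid_angle between -0.05 and 0.05 rad/s and contact force between case and shunter below 0.05 N and contact force between case and screwdriver below 0.05 N and contact force between case and stay below 0.05 N and contact force between case and screw_jar below 0.05 N and contact force between case and wagon below 0.05 N and contact force between case and fir below 0.05 N and contact force between case and cottage below 0.05 N and x of shunter in the frame of tray between -0.045 and 0.045 m and y of shunter in the frame of tray between -0.085 and 0.085 m and z of shunter in the frame of tray below 0.01 m and angle between shunter's own z axis and vertical below 0.1 rad and linear speed of shunter below 0.02 m/s); the arm keeps its last pose, push and grip.
It fails at once if the shunter was tipped over (angle between shunter's own z axis and vertical above 0.7 rad).
It fails at once if another thing on the table was pushed more than 30 mm or knocked over (distance of any of screwdriver, stay, screw_jar, wagon, fir, cottage from where it was at the start of the episode above 0.03 m or angle between any of screw_jar, wagon, fir, cottage's own z axis and vertical above 0.7 rad).
It also fails if it takes over 58 s, if anything falls off the work surface, if the arm or the gripper's body presses on something with over 40 N, if the wrist force passes 120 N, or if a joint passes its speed limit or range.

## Robot

A 6-joint arm with a two-finger parallel gripper is mounted at the origin on the work surface. World frame = base frame: x ahead of the robot, y to its left, z up, the work surface at z = 0. Lengths are in m, angles in rad, forces in N, time in s.
With the tool pointing down it reaches from about 0.35 to 0.85 m from the base axis. Payload 8.1 kg.
Tool frame: the origin (TCP) lies on the centre line of the jaws, within the pads' length; the fingertips stand 22 mm ahead of it and the grasp point (between the pads) lies 3 mm ahead of it; z points along the fingers, y is the line along which they close (so a half turn about z gives the same grasp; the last joint's range is limited). The gripper opens to 93 mm and grips with 3 to 60 N. Pads are 15 mm wide; open, the fingers measure 128 mm over their backs; the gripper's body (75 mm by 188 mm) begins 65 mm behind the grasp point.
Start: joints at [-1.214, 0.13, 1.488, -0, 1.523, -0.085], TCP at [0.257, -0.542, 0.241] pointing down, gripper open.
Joint ranges: [-2.96, 2.96], [-0.89, 2.26], [0.02, 2.5], [-1.34, 4.48], [0, 2.73], [-2.66, 2.66]. Speed limits (rad/s): [2.39, 2.39, 2.79, 3.14, 3.14, 3.14].

## Interface

Orientations are given as a rotation vector (axis times angle).
In Python, from plant import robot gives the robot as it stands.
- The arm moves only by the tool tcp_steps, called as name(argument=value, ...) on one line, values as JSON. Schema: {"type":"object","properties":{"segments":{"type":"string"},"force":{"type":"number"},"only":{"type":"string"},"quiet":{"type":"boolean"},"lines":{"type":"string"}},"required":["segments"],"additionalProperties":false}. segments is a string of 1 to 20 rows, one to a line, with the numbers parted by commas; each row has 5 numbers: the finger opening in m, then dx, dy, dz in units of 5 mm, then a turn about the tool's z in units of 0.2 rad; each row shifts and turns the commanded pose from where the row before left it, along the tool's axes as they then stand; what a row does not reach is not made up. A row lasts 1/10 s, in which the tool goes at most 0.05 m and 0.15 rad, less where a joint would pass 70% of its speed; a pose out of reach is approached as far as the arm can. The fingers move at their own pace and stop on an object; force is the grip in N (left out, the last holds). Time passes only in rows, so rows that do not move let the fingers close. The tool returns the time, the measured TCP pose, the force, the opening and the grip force at its end. only (a regular expression) keeps the lines of the reply that match it, lines (a string "A,B") keeps lines A to B, and quiet returns only ok. Input that does not fit is refused with a message, and nothing moves.
- robot.read_state(): the state, without advancing time (a new reading comes with each control period).
- robot.read_camera(name): name is "side" or "top"; returns a dict with "image" (384x512x3 uint8, red, green, blue), "fx", "fy", "cx", "cy" (pixels), "R" (3x3) and "t" (3): a world point X has camera coordinates R X + t. Camera axes: x right, y down, z forward; pixel columns grow to the right and rows downward; lengths in m; the calibration is good to about 2 mm. A picture is of the moment at which its call begins. There is no depth.
- robot.close_job(): hands the job in; it is judged then, once.
The state is a dict: "t": time; "q": joint angles; "dq": joint speeds; "joint_torque": joint torques, N m; "tool_pos": TCP position; "orientation": TCP orientation; "force": force on the tool from outside, world axes, zero at the start; "wrist_torque": the same for the moment, N m; "opening": finger opening in m; "gripper_force": force on a finger pad.
Only numpy, scipy, OpenCV 4.12 (cv2) and the standard library are available. Lean on these libraries where they do the work, as an engineer would, in place of code of your own. Each camera call takes 0.05 s, during which the arm holds its last target. There are 200 camera calls.

## Working session

There is one attempt and no reset: what is moved stays moved. The work goes in short steps, Python scripts to look and compute and a tool call to move; the robot and the scene stay as the last step left them, time stands still between calls to the robot, and variables do not carry over. Pictures are saved under pics/ and viewed, at most 10 in all, crops included, and the job is handed in when it is done.

```bash
ls; mkdir -p pics; python3 - <<'E'
from plant import robot
import cv2,numpy as np
for n in("top","side"):
    c=robot.read_camera(n); cv2.imwrite(f"pics/{n}0.png",cv2.resize(c["image"][:,:,::-1],None,fx=1.5,fy=1.5,interpolation=cv2.INTER_CUBIC))
    print(n,c["fx"],c["cx"],c["cy"],np.round(c["R"],3).tolist(),np.round(c["t"],3))
s=robot.read_state();print(s)
E
```

```text
pics
plant.py
top 398.60342358135 252.64650220717215 194.9270180308958 [[-0.014, -1.0, -0.005], [-0.993, 0.014, -0.119], [0.119, 0.004, -0.993]] [0.035 0.549 1.131]
side 388.4653167036978 249.9664075873703 191.1605152415287 [[-0.755, -0.655, -0.024], [-0.356, 0.441, -0.824], [0.55, -0.614, -0.566]] [0.444 0.25  0.922]
{'t': 0.1, 'q': array([-1.21438895e+00,  1.31078119e-01,  1.48917675e+00, -1.19280734e-05,
        1.52302193e+00, -8.54228752e-02]), 'dq': array([ 2.01822640e-03, -1.84741380e-03, -3.15199804e-03,  6.91771229e-04,
        3.50967158e-05,  3.40038936e-04]), 'joint_torque': array([ 6.19052771e-04, -5.61341965e+01, -4.93096483e+01,  7.69997737e-02,
        2.91105034e-02, -5.39555617e-05]), 'tool_pos': array([ 0.25638976, -0.54192119,  0.23969333]), 'orientation': array([-3.06361676e+00, -6.88029532e-01,  3.75686619e-04]), 'force': array([-0.30183366, -0.22541628,  0.66432736]), 'wrist_torque': array([0.00809687, 0.02852633, 0.01562018]), 'gripper_force': 0.0, 'opening': 0.09307998697270031}
```

View pics/top0.png

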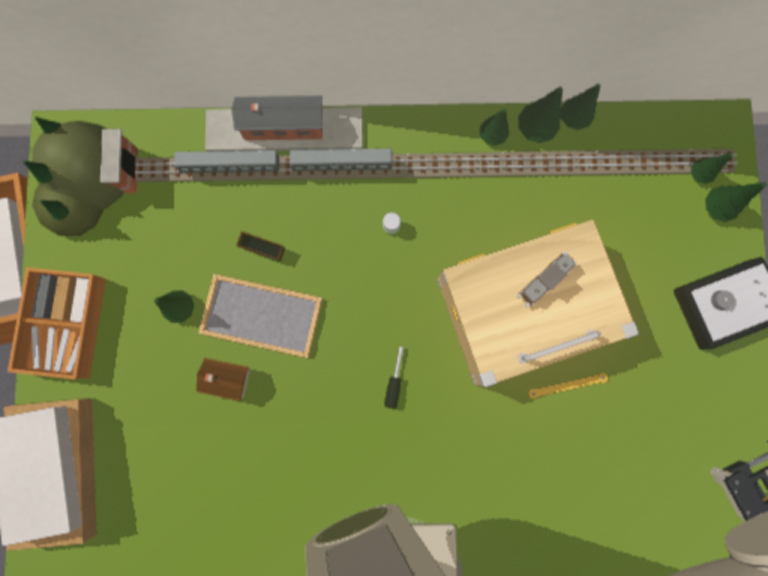

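View pics/side0.png

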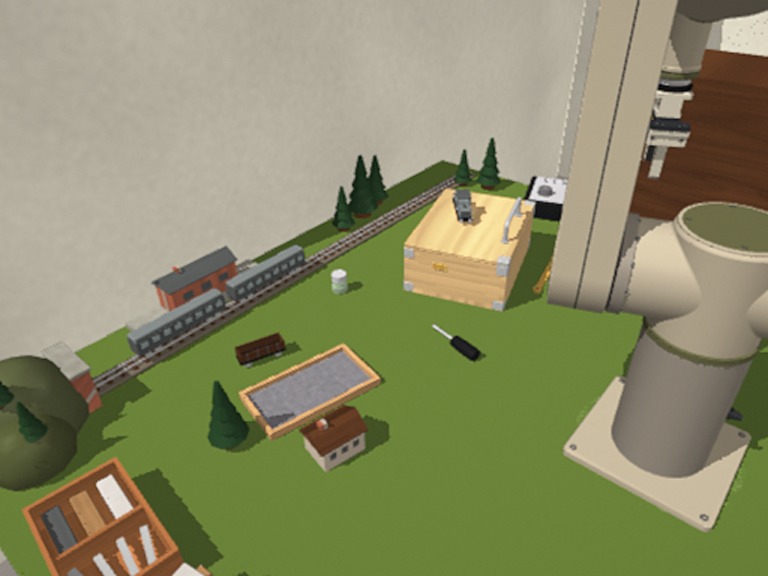

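The top view shows the case with its lid corners near (441,275), (592,222), (636,333) and (482,384). The shunter runs from (522,298) to (573,262), and the tray is around (262,316). The side view shows the shunter upright behind the handle. I'll enlarge crops of the case and tray next.

```bash
python3 - <<'E'
from plant import robot
import cv2,numpy as np
im=robot.read_camera("top")["image"][:,:,::-1]
cv2.imwrite("pics/case.png",cv2.resize(im[140:265,285:435],None,fx=4.8,fy=4.8,interpolation=cv2.INTER_CUBIC))
cv2.imwrite("pics/tray.png",cv2.resize(im[150:275,95:285],None,fx=4.2,fy=4.2,interpolation=cv2.INTER_CUBIC))
E
```

```text
(no output)
```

View pics/case.png

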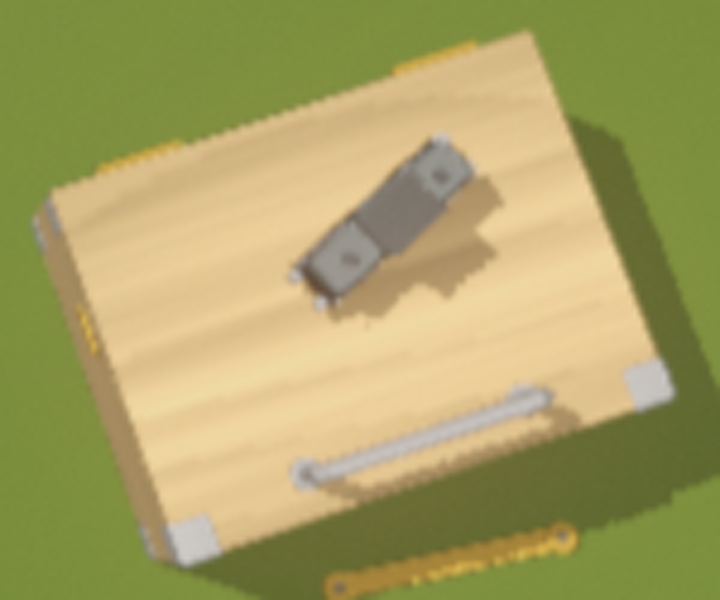

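View pics/tray.png

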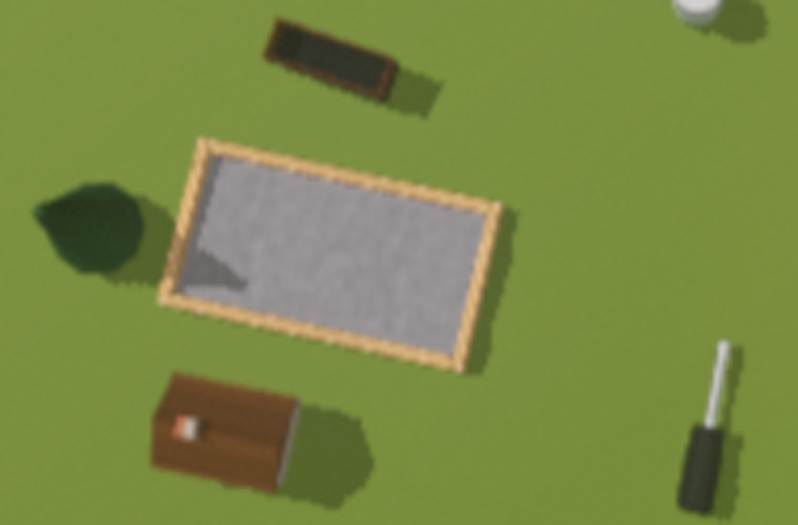

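The case crop shows the lid corners at (53,190), (530,30), (673,395) and (180,565), the bar ends at (305,474) and (545,397), and the cab roof centre at about (402,212). The shunter's buffers are at (440,140), (470,172), (295,275) and (320,302). The tray crop shows the outer corners at (203,140), (500,207), (463,371) and (160,300).

```bash
cat > h.py <<'E'
from plant import robot
import numpy as np
from scipy.optimize import least_squares
from scipy.spatial.transform import Rotation as Ro
C=robot.read_camera("top")
def ray(u,v,z):
    d=C["R"].T@[(u-C["cx"])/C["fx"],(v-C["cy"])/C["fy"],1]; o=-C["R"].T@C["t"]
    return (o+d*(z-o[2])/d[2])[:2]
def px(p,s,ox,oy,z): return np.array([ray((u+.5)/s-.5+ox,(v+.5)/s-.5+oy,z) for u,v in p])
def fit(W,L,th0):
    W=np.array(W);L=np.array(L)
    f=lambda p:(L@np.array([[np.cos(p[2]),np.sin(p[2])],[-np.sin(p[2]),np.cos(p[2])]])+p[:2]-W).ravel()
    r=least_squares(f,[*W.mean(0),th0]); return r.x,np.round(r.fun.reshape(-1,2)*1000,1).tolist()
E
python3 - <<'E'
from h import *
k=(4.8,285,140)
W=px([(53,190),(530,30),(673,395),(180,565)],*k,.12)
c,e=fit(W,[(.11,.145),(.11,-.145),(-.11,-.145),(-.11,.145)],0.3);print("case",c.round(4),e)
b=px([(305,474),(545,397)],*k,.165);print("bar",b.round(4).tolist(),b.mean(0))
R=lambda a:np.array([[np.cos(a),-np.sin(a)],[np.sin(a),np.cos(a)]])
print("grip",c[:2]+R(c[2])@[-.085,0],"hinge",c[:2]+R(c[2])@[.11,0])
W=px([(203,140),(500,207),(463,371),(160,300)],4.2,95,150,.016)
print("tray",fit(W,[(.06,.11),(.06,-.11),(-.06,-.11),(-.06,.11)],-0.2))
print("cab",px([(402,212)],*k,.174), px([(362,212),(405,172),(442,210),(398,253)],*k,.174).round(4).tolist())
B=px([(440,140),(470,172),(295,275),(320,302)],*k,.14); print("buf",B.round(4).tolist(),B.mean(0)); d=B[:2].mean(0)-B[2:].mean(0);print(np.hypot(*d),np.arctan2(d[1],d[0]))
print("fir,cottage,wagon",px([(110,235)],4.2,95,150,.03),px([(225,430)],4.2,95,150,.07),px([(330,60)],4.2,95,150,.036),"jar",px([(697,8)],4.2,95,150,.045),"stay",px([(340,585),(565,537)],*k,.007).tolist())
E
```

```text
case [ 0.52   -0.26    0.3099] [[-0.1, 1.5], [0.0, -0.5], [-0.7, 0.2], [0.7, -1.1]]
bar [[0.4189, -0.2148], [0.4579, -0.3444]] [ 0.43838381 -0.27964007]
grip [ 0.43900921 -0.28593147] hinge [ 0.62471874 -0.22645902]
tray (array([ 0.51005538,  0.26206338, -0.237891  ]), [[1.9, 1.0], [0.9, -2.2], [-1.1, 0.0], [-1.7, 1.2]])
cab [[ 0.55739468 -0.27047452]] [[0.5577, -0.2491], [0.579, -0.2731], [0.5582, -0.2919], [0.5353, -0.2673]]
buf [[0.6024, -0.3034], [0.5842, -0.319], [0.5281, -0.2198], [0.513, -0.2329]] [ 0.55689657 -0.2687584 ]
0.11178716977991832 -0.8621676762366359
fir,cottage,wagon [[0.52426881 0.41344859]] [[0.3895028  0.32032556]] [[0.6446672  0.26017828]] jar [[0.67592867 0.00261478]] stay [[0.35260007184771625, -0.27008207369943255], [0.3796710497000203, -0.4085311495977411]]
```
Case pose (0.52,-0.26), yaw 0.31. Bar middle: measured end-based -0.2796; grip estimate from case -0.2859: difference along bar mostly; fine (bar eyeball).

Units first: shifts go in units of 5 mm and turns go in units of 0.2 rad. So 0.0485 m is 9.7, -0.0147 m is -2.94.

```bash
cat > d.py <<'E'
# usage: d.py x y z yawY -> remaining move in tool axes
import sys
from h import *
s=robot.read_state(); x,y,z,w=map(float,sys.argv[1:5])
R=Ro.from_rotvec(s["orientation"]).as_matrix(); p=np.array(s["tool_pos"])
yw=np.arctan2(R[1,1],R[0,1]); t=-((w-yw+np.pi)%(2*np.pi)-np.pi)
print("d",(R.T@(np.array([x,y,z])-p)).round(4),"turn",t.round(3),"after turn d",(( R@Ro.from_euler('z',t).as_matrix()).T@(np.array([x,y,z])-p)).round(4),"q",s["q"].round(2),"F",s["force"].round(1),"t",s["t"],"down",R[2,2].round(4))
E
```

tcp_steps(segments="0.093,8,-2.42,0,0\n0.093,9.7,-2.94,0,0\n0.093,9.7,-2.94,0,0\n0.093,9.7,-2.94,0,0\n0.093,9.7,-2.94,0,0\n0.093,9.7,-2.94,0,0\n0.093,9.7,-2.94,0,0\n0.093,9.7,-2.94,0,0\n0.093,0,0,0,0", force=20)

```text
t: 1.1
tool_pos: [0.5505, -0.2743, 0.2402]
orientation: [-3.062, -0.697, -0.002]
force: [0.2, -0.2, -0.6]
opening: 0.0927
gripper_force: 0.0
```

tcp_steps(segments="0.08,0,0,0,-0.7\n0.08,0,0,0,-0.7\n0.08,0,0,0,-0.7\n0.08,0,0,0,-0.7\n0.08,0,0,0,-0.7\n0.08,0,0,0,-0.7\n0.08,0,0,0,-0.7\n0.08,0,0,0,-0.7\n0.08,0,0,0,-0.7\n0.08,0,0,0,-0.7\n0.08,0,0,0,-0.7\n0.08,0,0,0,-0.7\n0.08,0,0,0,-0.7\n0.08,0,0,0,0\n0.08,0,0,0,0")

```text
t: 2.6
tool_pos: [0.5466, -0.2796, 0.2405]
orientation: [-1.344, -2.839, 0.0]
force: [-0.2, 1.0, 0.2]
opening: 0.08
gripper_force: 0.0
```

```bash
python3 d.py 0.557 -0.2695 0.16 0.72
```

```text
d [0.0012 0.0143 0.0805] turn -0.033 after turn d [0.0008 0.0143 0.0805] q [-0.56  0.17  1.45 -0.    1.53 -1.24] F [-0.3 -0.6  0.6] t 2.65 down -1.0
```

To row units: 0.02 m is 4, 0.0143 m is 2.86, -0.033 rad is -0.165.

tcp_steps(segments="0.08,0,2.86,0,-0.165\n0.08,0,0,4,0\n0.08,0,0,4,0\n0.08,0,0,2,0\n0.08,0,0,0,0\n0.08,0,0,0,0")

```text
t: 3.25
tool_pos: [0.5583, -0.2701, 0.1911]
orientation: [1.291, 2.864, 0.0]
force: [-0.4, -0.6, 0.6]
opening: 0.0801
gripper_force: 0.0
```

```bash
python3 d.py 0.557 -0.2695 0.16 0.72
python3 - <<'E'
from plant import robot
import cv2
a=robot.read_camera("side")["image"][115:175,270:370,::-1];b=robot.read_camera("top")["image"][140:230,310:430,::-1]
a=cv2.resize(a,(700,420));b=cv2.resize(b,(560,420),interpolation=cv2.INTER_CUBIC)
cv2.imwrite("pics/desc.png",cv2.resize(cv2.hconcat([a,b]),(800,267)))
E
```

```text
d [ 0.0018 -0.0007  0.0318] turn 0.004 after turn d [ 0.0018 -0.0007  0.0318] q [-0.53  0.21  1.49  0.    1.44 -1.26] F [-0.5  0.2  0.3] t 3.3 down -1.0
```

View pics/desc.png

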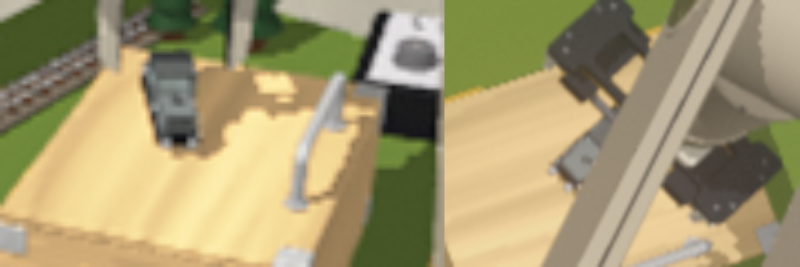

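The side view (left) shows the two fingers at about (108,50) and (240,45), on either side of the cab at about (173,70), with the shunter upright. I'll go down and grip.

To row units: 0.012 m is 2.4, 0.008 m is 1.6.

tcp_steps(segments="0.08,0.36,-0.14,2.4,0\n0.08,0,0,2.4,0\n0.08,0,0,1.6,0\n0.08,0,0,0,0\n0.06,0,0,0,0\n0.04,0,0,0,0\n0.03,0,0,0,0\n0.02,0,0,0,0\n0.02,0,0,0,0\n0.02,0,0,0,0\n0.02,0,0,0,0", force=20)

```text
t: 4.5
tool_pos: [0.5563, -0.2693, 0.1588]
orientation: [1.291, 2.864, 0.0]
force: [0.2, 1.0, 1.3]
opening: 0.0319
gripper_force: 20.0
```

```bash
python3 d.py 0.557 -0.2695 0.16 0.72
```

```text
d [-0.0006  0.0004 -0.0012] turn 0.004 after turn d [-0.0006  0.0004 -0.0012] q [-0.53  0.23  1.53  0.    1.38 -1.26] F [-0.8  0.8  0.2] t 4.55 down -1.0
```

To row units: -0.02 m is -4, -0.01 m is -2.

tcp_steps(segments="0.02,0,0,-2,0\n0.02,0,0,-4,0\n0.02,0,0,-4,0\n0.02,0,0,-4,0\n0.02,0,0,-2,0\n0.02,0,0,0,0", force=25)

```text
t: 5.15
tool_pos: [0.557, -0.2699, 0.2408]
orientation: [1.289, 2.861, -0.001]
force: [0.1, -0.6, -2.1]
opening: 0.0315
gripper_force: 25.0
```

```bash
python3 d.py 0.51 0.262 0.2388 -0.238
```

```text
d [ 4.289e-01  3.173e-01 -1.000e-04] turn 0.962 after turn d [ 5.056e-01 -1.705e-01 -1.000e-04] q [-0.53  0.18  1.44 -0.    1.52 -1.26] F [-0.5  0.  -2.5] t 5.2 down -1.0
```

To row units: 0.12 rad is 0.6.

tcp_steps(segments="0.02,0,0,0,0.3\n0.02,0,0,0,0.6\n0.02,0,0,0,0.6\n0.02,0,0,0,0.6\n0.02,0,0,0,0.6\n0.02,0,0,0,0.6\n0.02,0,0,0,0.6\n0.02,0,0,0,0.6\n0.02,0,0,0,0.3\n0.02,0,0,0,0")

```text
t: 6.2
tool_pos: [0.5555, -0.2689, 0.2367]
orientation: [-2.466, -1.942, 0.002]
force: [0.1, -0.1, -3.4]
opening: 0.032
gripper_force: 25.0
```

tcp_steps(segments="0.02,2,-0.68,0,0\n0.02,4,-1.34,0,0\n0.02,6,-2.02,0,0\n0.02,6,-2.02,0,0\n0.02,6,-2.02,0,0\n0.02,6,-2.02,0,0\n0.02,6,-2.02,0,0\n0.02,6,-2.02,0,0\n0.02,6,-2.02,0,0\n0.02,6,-2.02,0,0\n0.02,6,-2.02,0,0\n0.02,6,-2.02,0,0\n0.02,6,-2.02,0,0\n0.02,6,-2.02,0,0\n0.02,6,-2.02,0,0\n0.02,6,-2.02,0,0\n0.02,6,-2.02,0,0\n0.02,4,-1.34,0,0\n0.02,2,-0.68,0,0\n0.02,0,0,0,0")

```text
t: 8.2
tool_pos: [0.5077, 0.2678, 0.2382]
orientation: [-2.464, -1.948, 0.001]
force: [0.4, -0.5, -2.7]
opening: 0.0318
gripper_force: 25.0
```

```bash
python3 d.py 0.51 0.262 0.0462 -0.238
```

```text
d [-0.004   0.003   0.1921] turn 0.004 after turn d [-0.004   0.003   0.1921] q [ 0.39  0.06  1.57 -0.    1.52  0.63] F [ 0.6 -0.6 -4.2] t 8.25 down -1.0
```

To row units: 0.025 m is 5, 0.015 m is 3, 0.004 rad is 0.02.

tcp_steps(segments="0.02,-0.8,0.6,3,0.02\n0.02,0,0,5,0\n0.02,0,0,5,0\n0.02,0,0,5,0\n0.02,0,0,5,0\n0.02,0,0,5,0\n0.02,0,0,3,0\n0.02,0,0,2,0\n0.02,0,0,2,0\n0.02,0,0,1,0\n0.02,0,0,0,0\n0.02,0,0,0,0")

```text
t: 9.45
tool_pos: [0.5111, 0.2623, 0.0594]
orientation: [2.471, 1.939, 0.002]
force: [-0.8, 0.1, -3.2]
opening: 0.0321
gripper_force: 25.0
```

```bash
python3 d.py 0.51 0.262 0.0455 -0.238
python3 - <<'E'
from plant import robot
import cv2
a=robot.read_camera("side")["image"][200:310,130:270,::-1];cv2.imwrite("pics/place.png",cv2.resize(a,None,fx=5,fy=5,interpolation=cv2.INTER_CUBIC))
E
```

```text
d [-0.0007 -0.0011  0.0141] turn -0.002 after turn d [-0.0007 -0.0011  0.0141] q [0.39 0.22 1.73 0.   1.19 0.62] F [ 0.   0.5 -2.7] t 9.5 down -1.0
```

View pics/place.png

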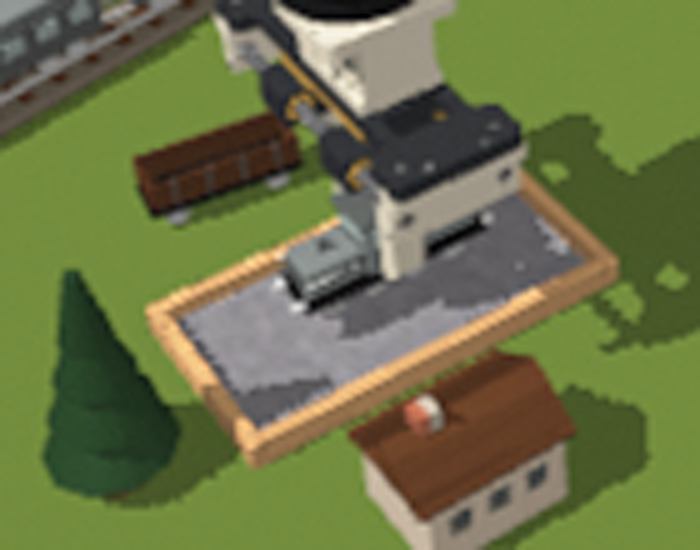

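The shunter, at about (330,260), hangs level just above the felt, lengthwise inside the walls, with nothing else close. I'll lower the last 14 mm.

To row units: 0.006 m is 1.2, 0.004 m is 0.8.

tcp_steps(segments="0.02,0,0,1.2,0\n0.02,0,0,0.8,0\n0.02,0,0,0.4,0\n0.02,0,0,0,0\n0.02,0,0,0,0")

```text
t: 10.05
tool_pos: [0.5104, 0.262, 0.0465]
orientation: [-2.471, -1.939, 0.0]
force: [-0.1, -0.0, -3.7]
opening: 0.0319
gripper_force: 25.0
```

```bash
python3 d.py 0.51 0.262 0.0455 -0.238
```

```text
d [-0.0002 -0.0005  0.0011] turn -0.002 after turn d [-0.0002 -0.0005  0.0011] q [0.38 0.24 1.74 0.   1.17 0.62] F [-0.1  0.4 -2.4] t 10.1 down -1.0
```

To row units: 0.001 m is 0.2.

tcp_steps(segments="0.02,0,0,0.2,0\n0.02,0,0,0.2,0\n0.02,0,0,0,0\n0.02,0,0,0,0")

```text
t: 10.5
tool_pos: [0.5107, 0.2621, 0.0448]
orientation: [2.471, 1.939, 0.001]
force: [0.1, 0.4, -0.9]
opening: 0.0319
gripper_force: 25.0
```

tcp_steps(segments="0.034,0,0,0,0\n0.038,0,0,0,0\n0.044,0,0,0,0\n0.05,0,0,0,0\n0.05,0,0,0,0\n0.05,0,0,0,0\n0.05,0,0,0,0")

```text
t: 11.2
tool_pos: [0.5105, 0.2621, 0.0446]
orientation: [2.471, 1.94, 0.0]
force: [0.7, -0.0, 0.3]
opening: 0.0498
gripper_force: 0.0
```

tcp_steps(segments="0.05,0,0,-4,0\n0.05,0,0,-6,0\n0.05,0,0,-8,0\n0.05,0,0,-10,0\n0.05,0,0,-10,0\n0.05,0,0,0,0")

```text
t: 11.8
tool_pos: [0.5143, 0.2636, 0.2442]
orientation: [2.468, 1.937, 0.021]
force: [0.2, 0.3, -0.0]
opening: 0.0499
gripper_force: 0.0
```

```bash
python3 d.py 0.439 -0.2859 0.24 0.31
```

```text
d [-0.5509  0.0586 -0.0025] turn -0.55 after turn d [-0.5003 -0.238  -0.0025] q [0.38 0.06 1.57 0.   1.51 0.62] F [-0.6  0.1 -1.3] t 11.85 down -1.0
```

To row units: -0.046 m is -9.2, 0.0049 m is 0.98, -0.14 rad is -0.7.

tcp_steps(segments="0.05,-8,0.84,0,0\n0.05,-9.2,0.98,0,0\n0.05,-9.2,0.98,0,0\n0.05,-9.2,0.98,0,0\n0.05,-9.2,0.98,0,0\n0.05,-9.2,0.98,0,0\n0.05,-9.2,0.98,0,0\n0.05,-9.2,0.98,0,0\n0.05,-9.2,0.98,0,0\n0.05,-9.2,0.98,0,0\n0.05,-9.2,0.98,0,0\n0.05,-9.2,0.98,0,0\n0.05,0,0,0,-0.7\n0.05,0,0,0,-0.7\n0.05,0,0,0,-0.7\n0.05,0,0,0,-0.65\n0.05,0,0,0,0\n0.05,0,0,0,0")

```text
t: 13.65
tool_pos: [0.4368, -0.2818, 0.2336]
orientation: [-1.856, -2.533, -0.0]
force: [0.4, -0.5, 0.9]
opening: 0.0501
gripper_force: 0.0
```

```bash
python3 d.py 0.439 -0.2859 0.195 0.31
python3 - <<'E'
from plant import robot
import cv2
s=robot.read_camera("side")["image"][:,:,::-1]
a=cv2.resize(s[200:310,130:270],(420,330));b=cv2.resize(s[110:210,260:387],(419,330),interpolation=cv2.INTER_CUBIC)
cv2.imwrite("pics/chk.png",cv2.resize(cv2.hconcat([a,b]),(800,315)))
E
```

```text
d [-0.0046  0.0008  0.0388] turn -0.004 after turn d [-0.0046  0.0008  0.0388] q [-0.67 -0.08  1.72  0.    1.51 -0.98] F [-0.4  0.7  0.2] t 13.7 down -1.0
```

View pics/chk.png

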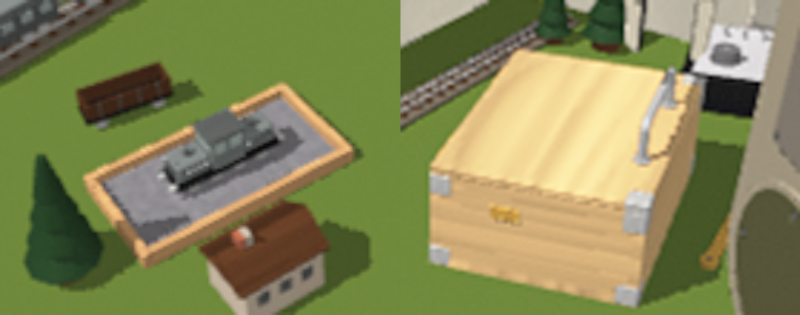

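The shunter stands upright in the middle of the tray at about (225,145), and the lid is shut. I'll go down onto the bar and grip it.

tcp_steps(segments="0.05,-0.92,0.2,4,0\n0.05,0,0,4,0\n0.05,0,0,3,0\n0.05,0,0,2.6,0\n0.05,0,0,0,0\n0.03,0,0,0,0\n0.015,0,0,0,0\n0.005,0,0,0,0\n0.0,0,0,0,0\n0.0,0,0,0,0\n0.0,0,0,0,0", force=30)

```text
t: 14.85
tool_pos: [0.4392, -0.2864, 0.1669]
orientation: [-1.852, -2.537, 0.001]
force: [-2.4, -0.1, 1.9]
opening: 0.0089
gripper_force: 30.0
```

```bash
python3 d.py 0.439 -0.2859 0.166 0.31
```

```text
d [ 0.0006 -0.0001  0.0009] turn -0.0 after turn d [ 0.0006 -0.0001  0.0009] q [-0.68 -0.03  1.79 -0.    1.38 -0.98] F [-2.4  0.4  3.9] t 14.9 down -1.0
```

```bash
python3 - <<'E'
import numpy as np
t=np.linspace(0,1.047,22)+np.arctan2(.052,.195); r=np.hypot(.052,.195)
P=np.c_[-r*np.cos(t),-r*np.sin(t)]; print(np.diff(P,axis=0).round(4).tolist())
E
```

```text
[[0.0028, -0.0097], [0.0033, -0.0095], [0.0038, -0.0093], [0.0042, -0.0091], [0.0047, -0.0089], [0.0051, -0.0087], [0.0056, -0.0084], [0.006, -0.0081], [0.0064, -0.0078], [0.0067, -0.0075], [0.0071, -0.0071], [0.0075, -0.0068], [0.0078, -0.0064], [0.0081, -0.006], [0.0084, -0.0056], [0.0086, -0.0052], [0.0089, -0.0047], [0.0091, -0.0043], [0.0093, -0.0038], [0.0095, -0.0033], [0.0096, -0.0029]]
```

To row units: -0.0097 m is -1.94, -0.0095 m is -1.9.

tcp_steps(segments="0,0,0.56,-1.94,0\n0,0,0.66,-1.9,0\n0,0,0.76,-1.86,0\n0,0,0.84,-1.82,0\n0,0,0.94,-1.78,0\n0,0,1.02,-1.74,0\n0,0,0,0,0", force=30)

```text
t: 15.6
tool_pos: [0.4624, -0.279, 0.2239]
orientation: [1.852, 2.538, -0.001]
force: [-7.9, -2.5, 1.9]
opening: 0.009
gripper_force: 30.0
```

```bash
python3 d.py 0.5747 -0.2425 0.309 0.31
```

```text
d [ 0.0004  0.1183 -0.0858] turn 0.0 after turn d [ 0.0004  0.1183 -0.0858] q [-0.64 -0.02  1.68 -0.    1.49 -0.95] F [-7.8 -3.7  2. ] t 15.65 down -1.0
```

To row units: -0.0084 m is -1.68, -0.0081 m is -1.62.

tcp_steps(segments="0,0,0.92,-1.68,0\n0,0,1.1,-1.62,0\n0,0,1.28,-1.56,0\n0,0,1.34,-1.5,0\n0,0,1.42,-1.42,0\n0,0,1.5,-1.36,0\n0,0,1.56,-1.28,0\n0,0,0,0,0", force=30)

```text
t: 16.45
tool_pos: [0.5067, -0.2648, 0.2767]
orientation: [1.85, 2.537, -0.0]
force: [-8.9, -1.2, 6.9]
opening: 0.0088
gripper_force: 30.0
```

```bash
python3 d.py 0.5747 -0.2425 0.309 0.31
```

```text
d [ 0.0004  0.072  -0.0327] turn 0.001 after turn d [ 0.0005  0.072  -0.0327] q [-0.57  0.04  1.52 -0.    1.58 -0.88] F [-8.6 -1.1  6.4] t 16.5 down -1.0
```

To row units: 0.0095 m is 1.9, 0.0093 m is 1.86.

tcp_steps(segments="0,0,1.54,-1.3,0\n0,0,1.64,-1.22,0\n0,0,1.72,-1.04,0\n0,0,1.78,-0.94,0\n0,0,1.82,-0.86,0\n0,0,1.86,-0.76,0\n0,0,1.9,-0.66,0\n0,0,1.2,-0.36,0\n0,0,0,0,0\n0,0,0,0,0\n0,0,0,0,0", force=30)

```text
t: 17.6
tool_pos: [0.5707, -0.2444, 0.3109]
orientation: [1.85, 2.536, 0.001]
force: [-2.9, -2.8, 6.3]
opening: 0.0088
gripper_force: 30.0
```

```bash
python3 d.py 0.5747 -0.2425 0.309 0.31
python3 - <<'E'
from plant import robot
import cv2
s=robot.read_camera("side")["image"][:,:,::-1]
cv2.imwrite("pics/lid.png",cv2.resize(s[50:230,220:400],(600,600),interpolation=cv2.INTER_CUBIC))
E
```

```text
d [0.0006 0.0044 0.0019] turn 0.0 after turn d [0.0006 0.0044 0.0019] q [-0.49  0.17  1.32  0.    1.65 -0.8 ] F [-3.3 -3.4  5.3] t 17.65 down -1.0
```

View pics/lid.png

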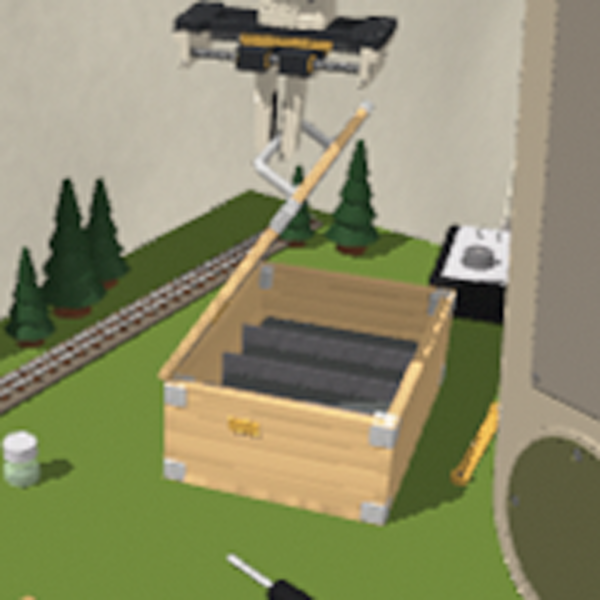

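The lid is up and the bar is still between the fingers. The lid's near edge runs from the hinge corner at (163,377) to the front corner at (368,105). I'll check the angle from that edge.

```bash
python3 - <<'E'
from plant import robot
import numpy as np
c=robot.read_camera("side"); a=.31
for th in(.95,1.0,1.05,1.1):
    o=[]
    for X,Z in((0,0),(-.22,0),(-.22,.01)):
        x=.11+X*np.cos(th)+Z*np.sin(th); z=.11-X*np.sin(th)+Z*np.cos(th)
        w=np.array([.52+x*np.cos(a)-.145*np.sin(a),-.26+x*np.sin(a)+.145*np.cos(a),z])
        p=c["R"]@w+c["t"]; u=np.array([c["fx"]*p[0]/p[2]+c["cx"],c["fy"]*p[1]/p[2]+c["cy"]])
        o.append(((u-[220,50]+.5)*10/3-.5).round(0).tolist())
    print(th,o)
s=robot.read_state();print(s["tool_pos"],s["force"].round(1))
E
```

```text
0.95 [[165.0, 381.0], [308.0, 225.0], [299.0, 217.0]]
1.0 [[165.0, 381.0], [298.0, 217.0], [288.0, 209.0]]
1.05 [[165.0, 381.0], [287.0, 209.0], [278.0, 202.0]]
1.1 [[165.0, 381.0], [277.0, 202.0], [267.0, 195.0]]
[ 0.57063489 -0.24444617  0.31088401] [-2.4 -3.1  7.5]
```

```bash
python3 - <<'E'
from plant import robot
import cv2
s=robot.read_camera("side")["image"][:,:,::-1]
cv2.imwrite("pics/corner.png",cv2.resize(s[100:130,290:330],(800,600),interpolation=cv2.INTER_CUBIC))
E
```

```text
(no output)
```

View pics/corner.png

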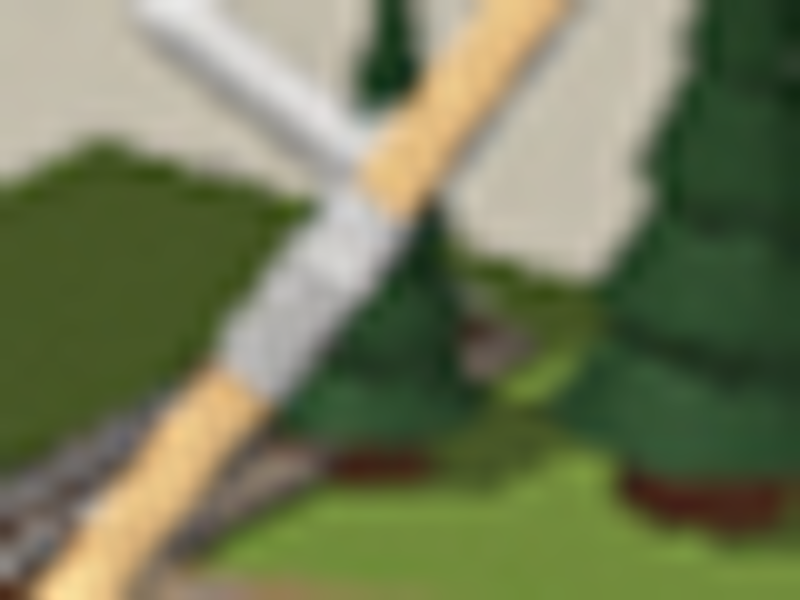

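The corner fitting's middle, about (345,300) in this crop, puts the lid at roughly 1.01–1.03 rad. That agrees with the chord the tool has travelled, so I'll nudge it 0.03 rad further up.

To row units: 0.003 m is 0.6, -0.0012 m is -0.24.

tcp_steps(segments="0,0,0.6,-0.24,0\n0,0,0.6,-0.24,0\n0,0,0,0,0\n0,0,0,0,0\n0,0,0,0,0\n0,0,0,0,0\n0,0,0,0,0\n0,0,0,0,0\n0,0,0,0,0\n0,0,0,0,0", force=30)

```text
t: 18.8
tool_pos: [0.5755, -0.2428, 0.3122]
orientation: [1.852, 2.537, -0.0]
force: [-2.4, -4.1, 3.9]
opening: 0.0092
gripper_force: 30.0
```

```bash
python3 - <<'E'
from plant import robot
import numpy as np
s=robot.read_state(); d=s["tool_pos"]-[.4392,-.2864,.1669]
print(s["tool_pos"],2*np.arcsin(np.linalg.norm(d)/2/.2018),s["force"].round(1),s["gripper_force"],abs(s["dq"]).max())
c=robot.read_camera("side")["image"][:,:,::-1]
import cv2
a=cv2.resize(c[200:310,130:270],(400,300));b=cv2.resize(c[50:230,220:400],(400,300))
cv2.imwrite("pics/final.png",cv2.hconcat([a,b]))
E
```

```text
[ 0.5754929  -0.24281901  0.31222167] 1.0594914617717823 [-2.4 -4.1  3.9] 30.00098168849945 0.0028757126584897557
```

View pics/final.png

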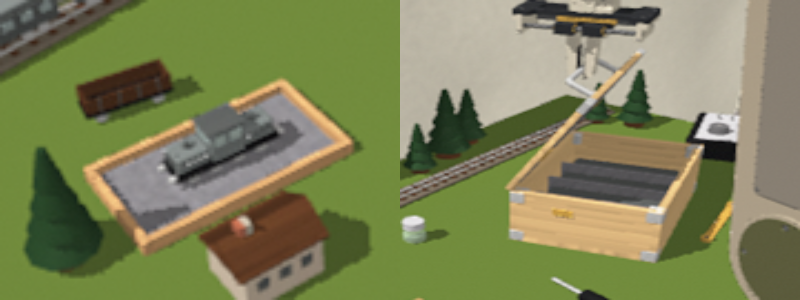

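The shunter stands in the tray at about (225,145), and the gripper holds the lid still at about 1.04–1.06 rad. I'll hand the job in.

```bash
python3 -c "
from plant import robot
print(robot.close_job())"
```

```text
the job is handed in; nothing more can be done
None
```

The job is handed in: the shunter stands on its wheels in the tray, let go, and the gripper is holding the lid at about 60 degrees (1.04–1.06 rad, worked out from the tool's travel and camera images); the hand-in gave no verdict.

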